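Roll two sample tubes onto the photo line

ROBOT

A 7-joint arm with a two-finger parallel gripper is mounted at the origin on the work surface. World frame = base frame: x ahead of the robot, y to its left, z up, the work surface at z = 0. Lengths are in m, angles in rad, forces in N, time in s.
With the tool pointing down it reaches from about 0.425 to 0.925 m from the base axis. Payload 6.8 kg.
Tool frame: the origin (TCP) lies on the mounting face of the last link; the fingertips stand 182 mm ahead of it and the grasp point (between the pads) lies arm.grasp_offset ahead of it (arm.grasp_offset is the distance from the TCP to the grasp point, in m); z points along the fingers, y is the direction in which the jaws open and shut (so a half turn about z gives the same grasp; the last joint's range is limited). The gripper opens to 88 mm and grips with 3 to 60 N. Pads are 20 mm wide; open, the fingers measure 115 mm over their backs; the gripper's body (75 mm by 178 mm) begins 61 mm behind the grasp point.
Start: joints at [1.087, 0.477, 0.022, 1.555, -0.011, 1.109, -0.083], TCP at [0.248, -0.628, 0.405] pointing down, gripper open.
Joint ranges: [-2.96, 2.96], [-0.34, 2.1], [-1.41, 1.46], [0.24, 2.44], [-1.37, 4.51], [0.17, 1.92], [-2.96, 2.96]. Speed limits (rad/s): [2.39, 2.39, 3.14, 3.14, 3.14, 3.14, 3.14].

INTERFACE

Orientations are given as [roll, pitch, yaw] about the fixed x, y, z axes, in that order (R = Rz(yaw) Ry(pitch) Rx(roll)).
In Python, from station import arm gives the robot as it stands.
- The arm moves only by the tool servo_tool, never from a script. Its argument "plan" is a list of rows, each an object with "travel": the shift along the world's x, y, z in mm, a list of three; "rot": the turn, a rotation vector about the world's x, y, z in rad, a list of three; "jaw": the closure, from -1 (fully open) to 1 (shut). In form: [{"travel": [dx, dy, dz], "rot": [rx, ry, rz], "jaw": jaw}, ...]. A call has exactly 5 rows; each row is the pose to reach, as a shift and turn from the pose measured when the call began; what a row does not reach only later rows make up. A row lasts 1/12 s, in which the tool goes at most 41.7 mm and 7.16 degrees, less where a joint would pass 70% of its speed; a pose out of reach is approached as far as the arm can. A call with a gripper value outside its range is refused whole. The fingers move at their own pace and stop on an object; "newtons" is the grip in N (left out, the last holds). Time passes only in rows, so rows that repeat a pose let the fingers close, or fill a call up. It gives the time, the measured TCP pose, the force and the opening at its end, in the units of the state.
- arm.read_state(): the state, without advancing time (a new reading comes with each control period).
- arm.read_camera(name): name is "side" or "top" or "wrist"; returns a dict with "image" (420x560x3 uint8, red, green, blue), "vertical_fov" (degrees; the focal length in pixels is half the picture's height over the tangent of half this angle, whatever the lens; pixels are square), "cx", "cy" (the principal point, pixels), "k1" (the pictures are not rectified: a ray, as slopes to the right and down, at radius r is drawn at 1 + k1 r^2 times it, then the intrinsics apply), "R" (3x3) and "t" (3): a world point X has camera coordinates R X + t; the wrist camera has in their place "T_tool_cam" (4x4, takes a point from camera to tool coordinates, whose origin is the TCP and whose axes are the flange's). Camera axes: x right, y down, z forward; pixel columns grow to the right and rows downward; lengths in m; the calibration is good to about 2 mm. A picture is of the moment at which its call begins: read the wrist's pose just before it. There is no depth.
- arm.job_done(): hands the job in, once; it reports no verdict.
Trained networks look in a picture, given as the dict that the camera call returned (one of the last four; its "shot" number tells which), for a name from the list of things; names that differ only in an ending like _2 or _b are one class to them, and where a whole thing is asked for, a point or a joint stands for the part that bears it (a point fixed in the world has none). Each returns a list of dicts, best first, with "score" (0 to 1); they miss things now and then, are a little off and sometimes report something else, mostly with a low value. They report only what shows in the picture. A call takes as long as a camera call. They do not tell look-alikes from the thing itself.
- arm.outline_of(target, picture): "region" (420x560 bool, what is visible of it).
- arm.pinpoint(target, picture): "position" ([x, y, z] in m, in world coordinates, good to about 4 mm: a listed point, or the origin of a listed thing).
The state is a dict: "time": time; "joint_positions": joint angles; "qd": joint speeds; "tau": joint torques, N m; "eef_pos": TCP position; "tool_rot": TCP orientation; "contact_force": force on the tool from outside, world axes, zero at the start; "torque": the same for the moment, N m; "gripper_width": finger opening in m.
Only numpy, scipy, OpenCV 4.12 (cv2) and the standard library are available. Lean on these libraries where they do the work, as an engineer would, in place of code of your own. Each camera call takes 0.05 s, during which the arm holds its last target. There are 200 camera calls.

TASK

Two glass sample tubes lie on the pale photo pad on the lab bench, one on each side of the black line. With the fingertips, gently push high on the side of each so that it rolls across the pad and comes to rest centred over the line and lying along it: first the long tube, then the short one, both still on the line at the end. Roll them only: do not pick them up, pinch them or press hard on them, and leave everything else on the bench as it stands.

Things in the scene. Friction and masses are not known exactly. Their poses are not given: they have to be found in the camera images.
- pad: Fixed photo pad, a pale blue-grey flat sheet 280 x 360 mm, 4 mm thick, on the bench. Origin: centre of its underside; z up. One black line, 260 mm long and 5 mm wide, is printed on its upper face (4 mm above the bench) through the centre, along the pad's x axis; the pad's y axis points square across the line.
- tube: Long sample tube: amber glass, label, white cap of the same diameter; 28 mm diameter, 110 mm long, 60 g. Lies on the pad nearly parallel to the line, 70 to 120 mm to one side, in the near or far half. Origin: middle of its axis, 14 mm above the pad's face; x axis along it. Smooth glass: slips on a finger pushing it at mid-height or slightly higher, so it rolls; stops within 5 mm of a slow push.
- vial: The short sample tube: same glass, label, cap and 28 mm diameter, but 60 mm long, about 35 g. Lies on the other side of the line and in the other half, so that rolling each straight across leaves both on the line end to end without meeting. Origin: middle of its axis, 14 mm above the pad's face; x axis along it. Rolls and stops as the long one does.
- standing_vial: Bystander: small amber vial standing upright on the pad, 22 mm diameter, 45 mm high, 30 g. Origin: centre of its underside. It stands on the pad 110 to 140 mm from the line, in the near half of the line's length, on the side (pad -y) away from the lying tube of that half.
- dish: Bystander: closed culture dish lying flat on the pad, 63 mm diameter, 15 mm high. Origin: centre of its underside. It lies in the far half of the pad, 110 to 135 mm from the line on the side (pad +y) away from the lying tube of that half.
- dish_stack: Bystander: stack of orange culture dishes on the bench at the robot's right, 92 mm diameter, 131 mm high. Origin: centre of its underside.
- freezer_box: Bystander: square white and red card freezer box on the bench at the robot's left, 136 x 136 mm, 66 mm high. Origin: centre of its underside.
- reagent: Bystander: white plastic bottle at the robot's right, 66 mm diameter, 140 mm high. Origin: centre of its underside.
- beaker: Bystander: small empty glass beaker at the robot's right, 66 mm across the rim, 80 mm high. Origin: centre of its underside.
- rack: Fixed bystander: green tube rack at the robot's left, 100 x 220 mm, 45 mm high (84 mm to the tops of the small tubes in it). Origin: centre of its underside.
Mind the look-alikes: they are no part of the job. Leave any turquoise look-alike of the tube alone.

How it is judged:
By the outcome, as a careful person would: the job done as asked, in the order asked, and still so for the second after the job is handed in, with the robot touching nothing.
It also fails if it takes over 48 s, if anything falls off the work surface, if the arm or the gripper's body presses on something with over 40 N, if the wrist force passes 120 N, or if a joint passes its speed limit or range.

## Working session

There is one attempt and no reset: what is moved stays moved. The work goes in short steps, Python scripts to look and compute and a tool call to move; the robot and the scene stay as the last step left them, time stands still between calls to the robot, and variables do not carry over. Pictures are saved under pics/ and viewed, about 8 in all and at most 12, crops included, and the job is handed in when it is done.

Besides the shell and the picture viewer there is one more tool, called after ">>>" as name(argument=value, ...) on one line, values as JSON. servo_tool: Moves the arm, as the interface text tells. Its arguments: {"type":"object","properties":{"plan":{"type":"array"},"newtons":{"type":"number"}},"required":["plan"]}

```bash
mkdir -p pics; ls; cat > h.py <<'E'
import numpy as np, cv2
from station import arm
def K(p):
    h=p["image"].shape[0]; f=h/2/np.tan(np.radians(p["vertical_fov"])/2)
    return np.array([[f,0,p["cx"]],[0,f,p["cy"]],[0,0,1]]), np.array([p["k1"],0,0,0,0.])
def back(p,uv,z):
    k,d=K(p); n=cv2.undistortPoints(np.array(uv,float).reshape(-1,1,2),k,d).reshape(-1,2)
    R=np.array(p["R"]);t=np.array(p["t"]); c=-R.T@t
    r=np.c_[n,np.ones(len(n))]@R
    return c+r*((z-c[2])/r[:,2])[:,None]
def proj(p,X):
    k,d=K(p); return cv2.projectPoints(np.array(X,float).reshape(-1,1,3),cv2.Rodrigues(np.array(p["R"]))[0],np.array(p["t"],float),k,d)[0].reshape(-1,2)
def save(n,im): cv2.imwrite("pics/"+n,cv2.cvtColor(np.ascontiguousarray(im),cv2.COLOR_RGB2BGR))
E
python3 - <<'E'
from h import *
s=arm.read_state();print(s,arm.grasp_offset)
for c in ["top","side"]:
    p=arm.read_camera(c);save(c+"0.png",p["image"]);print(c,p["k1"],np.round(p["R"],2).tolist(),p["t"])
    for n in ["pad","tube","vial","standing_vial","dish"]:
        print(n,[(np.round(d["position"],3).tolist(),round(d["score"],2)) for d in arm.pinpoint(n,p)[:4]])
E
```

```text
pics
{'time': 0.0, 'joint_positions': array([ 1.08691112,  0.47781032,  0.02234181,  1.55641714, -0.01147042,
        1.10929729, -0.0830918 ]), 'qd': array([-0.00252259, -0.00036764,  0.00019907,  0.00067077,  0.00108082,
        0.00168134, -0.00128369]), 'tau': array([ 4.61343116e-04, -5.82864547e+01,  1.53494809e+00, -2.72616488e+01,
       -5.43392077e-02,  1.70542637e-02,  1.78926457e-04]), 'eef_pos': array([ 0.2476354 , -0.62765281,  0.40368912]), 'tool_rot': array([-3.13979602e+00,  1.61381766e-04,  3.75826855e-01]), 'contact_force': array([0.43357222, 0.69002871, 0.30732498]), 'torque': array([ 0.04669657,  0.00066637, -0.00827961]), 'gripper_width': 0.0877653188693163} 0.1633
top -0.09318482203401811 [[0.02, -1.0, -0.0], [-0.99, -0.02, -0.12], [0.12, 0.01, -0.99]] [-0.04963958  0.53701874  1.29481128]
pad [([0.565, 0.034, 0.002], 0.57), ([0.356, 0.446, -0.002], 0.43)]
tube [([0.304, 0.228, 0.015], 0.75), ([0.564, 0.031, -0.0], 0.71), ([0.746, 0.385, 0.013], 0.66)]
vial [([0.614, -0.056, 0.021], 0.62)]
standing_vial []
dish [([0.657, 0.143, 0.004], 0.83), ([0.408, -0.423, 0.001], 0.59)]
side 0.076136951118033 [[-0.94, -0.34, 0.0], [-0.24, 0.67, -0.71], [0.24, -0.66, -0.71]] [0.48663511 0.19069631 1.30339699]
pad [([0.57, 0.038, 0.002], 0.69), ([0.655, 0.144, 0.0], 0.22)]
tube [([0.301, 0.23, 0.012], 0.88), ([0.524, 0.151, 0.022], 0.79), ([0.741, 0.385, 0.015], 0.7), ([0.361, 0.448, 0.0], 0.54)]
vial [([0.618, -0.056, 0.017], 0.66), ([0.584, 0.456, 0.003], 0.65)]
standing_vial [([0.491, -0.088, 0.007], 0.64), ([0.587, 0.458, 0.002], 0.34)]
dish [([0.655, 0.143, 0.002], 0.74)]
```

View pics/top0.png

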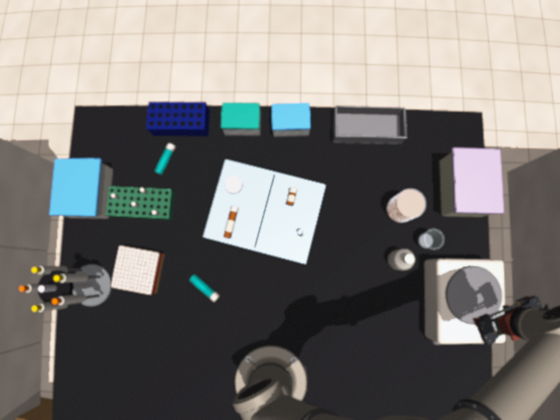

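View pics/side0.png

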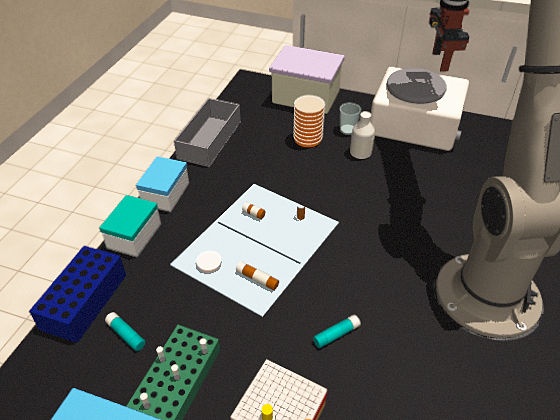

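The top view shows the pad with the line from (273,174) to (256,246). The amber tube is at (231,221), the vial at (291,196), the dish at (233,185) and the standing vial at (299,232). The side view shows the same layout: long tube (258,276), vial (254,211). The turquoise tubes lying on the bench, top (165,158) and (204,288), are look-alikes, not amber and not on the pad.

```bash
cat > m.py <<'E'
from h import *
def line(p):
    g=cv2.cvtColor(p["image"],cv2.COLOR_RGB2GRAY).astype(float)
    # sample across the expected line on pad face
    c=np.array([.565,.035]);u=np.array([1,-.23]);u/=np.linalg.norm(u)
    for it in range(3):
        n=np.array([-u[1],u[0]]);P=[]
        for a in np.linspace(-.11,.11,45):
            off=np.linspace(-.02,.02,81) if it==0 else np.linspace(-.012,.012,49)
            X=np.c_[c+a*u+off[:,None]*n,np.full(len(off),.004)]
            uv=proj(p,X).astype(np.float32)
            v=cv2.remap(g.astype(np.float32),uv[:,0].copy(),uv[:,1].copy(),cv2.INTER_LINEAR).ravel()
            w=np.clip(np.median(v)-15-v,0,None)
            if w.max()>30: P.append(c+a*u+(w@off/w.sum())*n)
        vx,vy,x0,y0=cv2.fitLine(np.array(P,np.float32),cv2.DIST_HUBER,0,.001,.001).ravel()
        u=np.array([vx,vy]);u*=np.sign(u[0]); q=np.array([x0,y0]);c=q+u*((c-q)@u)
    return c,u,len(P)
def obj(p,name,c,u,guess,z=.018):
    n=np.array([-u[1],u[0]]);best=None
    for d in arm.outline_of(name,p):
        m=d["region"].astype(np.uint8)
        ys,xs=np.nonzero(m); 
        if len(xs)<15: continue
        X=back(p,np.c_[xs,ys],z)[:,:2]
        e=np.linalg.norm(X.mean(0)-guess)
        if best is None or e<best[0]: best=(e,X,d["score"])
    if best is None or best[0]>.05: return None
    (cx,cy),(w,h),ang=cv2.minAreaRect((best[1]*1000).astype(np.float32))
    b=cv2.boxPoints(((cx,cy),(w,h),ang));e=b[1]-b[0];f=b[2]-b[1];e=e if np.hypot(*e)>np.hypot(*f) else f
    e*=np.sign(e@u); yaw=np.arctan2(e@n,e@u)
    q=np.array([cx,cy])/1000
    return dict(xy=q.round(4),along=round((q-c)@u*1000,1),off=round((q-c)@n*1000,1),yawdeg=round(np.degrees(yaw),1),size=(round(w),round(h)),s=round(best[2],2))
E
python3 - <<'E'
from m import *
for cam in ["top","side"]:
    p=arm.read_camera(cam);c,u,k=line(p);print(cam,c.round(4),np.arctan2(u[1],u[0]).round(4),k)
    for n,g in [("tube",(.52,.15)),("vial",(.616,-.056)),("standing_vial",(.491,-.088)),("dish",(.655,.143))]:
        print(n,obj(p,n,c,u,np.array(g),.018 if n!="dish" else .012))
    X=back(p,[[273,174],[256,246]] if cam=="top" else [[219,223],[299,263]],.004);print(X.round(3))
    im=p["image"]; im=im[140:280,180:350] if cam=="top" else im[170:330,160:350]
    save(cam+"c.png",cv2.resize(im,None,fx=4,fy=4,interpolation=cv2.INTER_CUBIC)[:600])
E
```

```text
top [0.5649 0.0346] -0.2372 45
tube {'xy': array([0.5247, 0.1461]), 'along': np.float64(-65.3), 'off': np.float64(98.9), 'yawdeg': np.float32(0.0), 'size': (33, 114), 's': 0.72}
vial {'xy': array([ 0.617 , -0.0571]), 'along': np.float64(72.2), 'off': np.float64(-77.0), 'yawdeg': np.float32(3.3), 'size': (27, 58), 's': 0.58}
standing_vial None
dish {'xy': array([0.6566, 0.1431]), 'along': np.float64(63.7), 'off': np.float64(127.0), 'yawdeg': np.float32(15.5), 'size': (63, 62), 's': 0.58}
[[0.696 0.007 0.004]
 [0.446 0.059 0.004]]
side [0.5646 0.0333] -0.2337 45
tube {'xy': array([0.524 , 0.1449]), 'along': np.float64(-65.3), 'off': np.float64(99.1), 'yawdeg': np.float32(1.7), 'size': (33, 119), 's': 0.83}
vial {'xy': array([ 0.6157, -0.0588]), 'along': np.float64(71.0), 'off': np.float64(-77.8), 'yawdeg': np.float32(0.4), 'size': (33, 72), 's': 0.61}
standing_vial None
dish {'xy': array([0.6546, 0.1402]), 'along': np.float64(62.8), 'off': np.float64(124.8), 'yawdeg': np.float32(-52.3), 'size': (62, 71), 's': 0.93}
[[0.688 0.005 0.004]
 [0.443 0.064 0.004]]
```

View pics/topc.png

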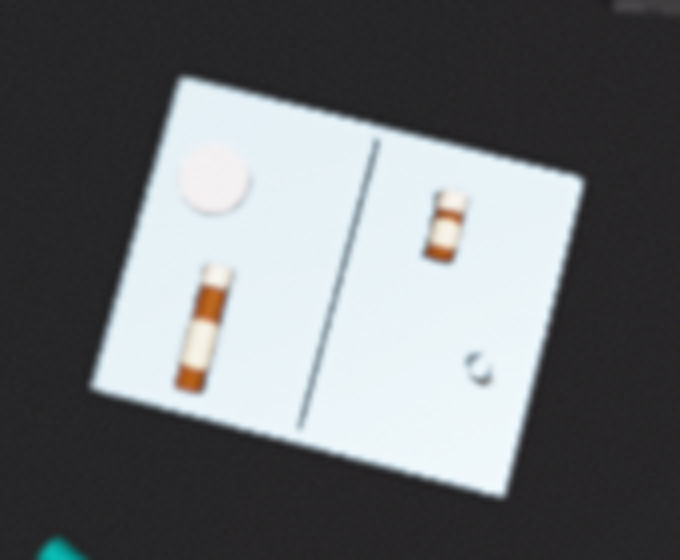

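The amber tube is at crop pixels (203,328), lying on the pad on the +y side in the near half. The amber vial is at (446,225), on the -y side in the far half. Both fit the description; the turquoise one at the lower left is off the pad.

>>> servo_tool(plan=[{"travel":[24,32,5],"rot":[0,0,0.1],"jaw":-0.36},{"travel":[48,64,5],"rot":[0,0,0.2],"jaw":-0.36},{"travel":[72,96,5],"rot":[0,0,0.3],"jaw":-0.36},{"travel":[96,128,5],"rot":[0,0,0.4],"jaw":-0.36},{"travel":[120,160,5],"rot":[0,0,0.5],"jaw":-0.36}])

```text
time: 1.52
eef_pos: [0.3685, -0.4663, 0.4099]
tool_rot: [3.141, 0.0, 0.88]
contact_force: [1.7, -0.6, 0.7]
gripper_width: 0.0607
```

>>> servo_tool(plan=[{"travel":[24,32,0],"rot":[0,0,0.1],"jaw":-0.36},{"travel":[48,64,0],"rot":[0,0,0.2],"jaw":-0.36},{"travel":[72,96,0],"rot":[0,0,0.3],"jaw":-0.36},{"travel":[95,129,0],"rot":[0,0,0.4],"jaw":-0.36},{"travel":[116,164,0],"rot":[0,0,0.455],"jaw":-0.36}])

```text
time: 1.93
eef_pos: [0.4855, -0.3008, 0.4102]
tool_rot: [3.14, 0.001, 1.34]
contact_force: [0.6, 0.0, 0.4]
gripper_width: 0.0597
```

>>> servo_tool(plan=[{"travel":[10,39,0],"rot":[0,0,0],"jaw":-0.36},{"travel":[18,79,0],"rot":[0,0,0],"jaw":-0.36},{"travel":[25,120,0],"rot":[0,0,0],"jaw":-0.36},{"travel":[30,161,0],"rot":[0,0,0],"jaw":-0.36},{"travel":[33,202,0],"rot":[0,0,0],"jaw":-0.36}])

```text
time: 2.35
eef_pos: [0.5186, -0.0968, 0.4105]
tool_rot: [3.139, 0.001, 1.34]
contact_force: [0.4, 0.7, -0.2]
gripper_width: 0.0599
```

>>> servo_tool(plan=[{"travel":[2,39,0],"rot":[0,0,0],"jaw":-0.36},{"travel":[4,78,0],"rot":[0,0,0],"jaw":-0.36},{"travel":[6,117,0],"rot":[0,0,0],"jaw":-0.36},{"travel":[8,156,-10],"rot":[0,0,0],"jaw":-0.36},{"travel":[10,195,-20],"rot":[0,0,0],"jaw":-0.36}])

```text
time: 2.77
eef_pos: [0.5286, 0.1, 0.3912]
tool_rot: [3.137, -0.0, 1.34]
contact_force: [0.4, -0.3, -0.6]
gripper_width: 0.0596
```

>>> servo_tool(plan=[{"travel":[2,35,-15],"rot":[0,0,0],"jaw":-0.36},{"travel":[4,65,-35],"rot":[0,0,0],"jaw":-0.36},{"travel":[5,84,-60],"rot":[0,0,0],"jaw":-0.36},{"travel":[5,84,-90],"rot":[0,0,0],"jaw":-0.36},{"travel":[5,84,-110],"rot":[0,0,0],"jaw":-0.36}])

```text
time: 3.18
eef_pos: [0.5329, 0.1856, 0.2791]
tool_rot: [3.139, -0.0, 1.343]
contact_force: [0.3, -0.4, 0.0]
gripper_width: 0.0596
```

```bash
python3 - <<'E'
from m import *
s=arm.read_state();print(s["eef_pos"],s["tool_rot"],s["gripper_width"])
e=s["eef_pos"][:2]-[.5648,.034]
u=np.array([.9724,-.2333]);n=np.array([.2333,.9724]);print(e@u,e@n)
p=arm.read_camera("wrist");save("w1.png",p["image"]);print(np.round(p["T_tool_cam"],3))
E
```

```text
[0.53285566 0.18563048 0.27908281] [ 3.13860423e+00 -1.19039708e-04  1.34260929e+00] 0.05961103802206445
-0.06643806677000874 0.13999286257995322
[[-0.    -0.955 -0.296  0.083]
 [ 1.    -0.    -0.    -0.002]
 [-0.    -0.296  0.955  0.021]
 [ 0.     0.     0.     1.   ]]
```

View pics/w1.png

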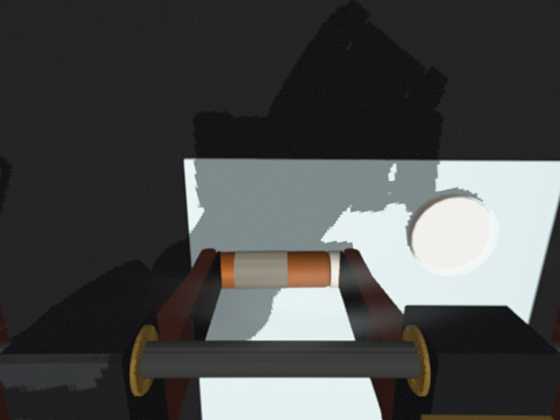

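The wrist view shows the amber tube between the fingers, columns 220-340 and rows 250-290, on the line side of the tool, with the dish clear at (455,235). I'll check the offsets from this close view before descending.

```bash
cat >> m.py <<'E'
from scipy.spatial.transform import Rotation as Ro
C0=np.array([.5648,.034]);U=np.array([.9724,-.2333]);N=np.array([.2333,.9724])
def wrist():
    s=arm.read_state();p=arm.read_camera("wrist")
    T=np.eye(4);T[:3,:3]=Ro.from_euler("xyz",s["tool_rot"]).as_matrix();T[:3,3]=s["eef_pos"]
    W=np.linalg.inv(T@np.array(p["T_tool_cam"]));p["R"]=W[:3,:3];p["t"]=W[:3,3];return p
def pn(X): X=np.atleast_2d(X)[:,:2]-C0; return np.c_[X@U,X@N]*1000
E
python3 - <<'E'
from m import *
p=wrist()
print(obj(p,"tube",C0,U,np.array([.524,.145])))
print(pn(back(p,[[225,251],[335,251],[222,289],[335,289]],.018)).round(1))
E
```

```text
{'xy': array([0.522, 0.148]), 'along': np.float64(-68.3), 'off': np.float64(100.8), 'yawdeg': np.float64(0.4), 'size': (31, 89), 's': 0.56}
[[-109.1  114.6]
 [ -28.8  115.1]
 [-112.6   83.3]
 [ -27.2   83.8]]
```

>>> servo_tool(plan=[{"travel":[0,0,-25],"rot":[0,0,-0.007],"jaw":-0.36},{"travel":[0,0,-45],"rot":[0,0,-0.007],"jaw":-0.36},{"travel":[0,0,-60],"rot":[0,0,-0.007],"jaw":-0.36},{"travel":[0,0,-70],"rot":[0,0,-0.007],"jaw":-0.36},{"travel":[0,0,-75.5],"rot":[0,0,-0.007],"jaw":-0.36}])

```text
time: 3.75
eef_pos: [0.5338, 0.1835, 0.205]
tool_rot: [3.139, 0.001, 1.332]
contact_force: [0.4, -0.6, 0.5]
gripper_width: 0.0596
```

>>> servo_tool(plan=[{"travel":[-1.0,-4.2,-0.5],"rot":[0,0,0.002],"jaw":-0.36},{"travel":[-1.9,-7.8,-1],"rot":[0,0,0.002],"jaw":-0.36},{"travel":[-2.8,-11.7,-1],"rot":[0,0,0.002],"jaw":-0.36},{"travel":[-3.7,-15.6,-1],"rot":[0,0,0.002],"jaw":-0.36},{"travel":[-4.7,-19.4,-1],"rot":[0,0,0.002],"jaw":-0.36}])

```text
time: 4.17
eef_pos: [0.5293, 0.1636, 0.2047]
tool_rot: [3.138, 0.001, 1.333]
contact_force: [-0.2, 0.2, 0.4]
gripper_width: 0.06
```

>>> servo_tool(plan=[{"travel":[-0.9,-3.9,0],"rot":[0,0,0],"jaw":-0.36},{"travel":[-1.9,-7.8,0],"rot":[0,0,0],"jaw":-0.36},{"travel":[-2.8,-11.7,0],"rot":[0,0,0],"jaw":-0.36},{"travel":[-3.7,-15.6,0],"rot":[0,0,0],"jaw":-0.36},{"travel":[-4.7,-19.4,0],"rot":[0,0,0],"jaw":-0.36}])

```text
time: 4.58
eef_pos: [0.5245, 0.1437, 0.2047]
tool_rot: [3.138, 0.001, 1.333]
contact_force: [-0.0, -0.5, 1.3]
gripper_width: 0.0597
```

```bash
python3 - <<'E'
from m import *
s=arm.read_state();print(s["eef_pos"],s["tool_rot"],s["contact_force"],pn(s["eef_pos"]))
p=wrist();save("w2.png",p["image"])
print(obj(p,"tube",C0,U,np.array([.52,.12])))
p=arm.read_camera("top");print(obj(p,"tube",C0,U,np.array([.52,.12])))
E
```

```text
[0.5244978  0.14372785 0.20470665] [3.13777343e+00 7.79457223e-04 1.33326315e+00] [-0.02105807 -0.50662614  1.34027405] [[-64.78936852  97.29685502]]
{'xy': array([0.509 , 0.1228]), 'along': np.float64(-74.9), 'off': np.float64(73.4), 'yawdeg': np.float64(0.7), 'size': (34, 96), 's': 0.93}
{'xy': array([0.5575, 0.1029]), 'along': np.float64(-23.1), 'off': np.float64(65.3), 'yawdeg': np.float64(15.3), 'size': (31, 24), 's': 0.51}
```

View pics/w2.png

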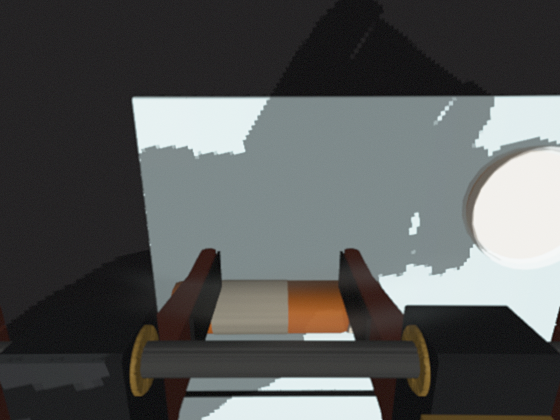

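The wrist view shows the tube at rows 280-332, pushed square by both fingers, with the line behind it at row 392. The tool-to-tube offset of 24 mm is as predicted.

>>> servo_tool(plan=[{"travel":[-0.9,-3.9,0],"rot":[0,0,0.002],"jaw":-0.36},{"travel":[-1.9,-7.8,0],"rot":[0,0,0.002],"jaw":-0.36},{"travel":[-2.8,-11.7,0],"rot":[0,0,0.002],"jaw":-0.36},{"travel":[-3.7,-15.6,0],"rot":[0,0,0.002],"jaw":-0.36},{"travel":[-4.7,-19.4,0],"rot":[0,0,0.002],"jaw":-0.36}])

```text
time: 5.2
eef_pos: [0.5198, 0.1241, 0.2047]
tool_rot: [3.138, 0.001, 1.335]
contact_force: [-0.1, 0.3, -0.6]
gripper_width: 0.0596
```

>>> servo_tool(plan=[{"travel":[-0.9,-3.9,0],"rot":[0,0,0],"jaw":-0.36},{"travel":[-1.9,-7.8,0],"rot":[0,0,0],"jaw":-0.36},{"travel":[-2.8,-11.7,0],"rot":[0,0,0],"jaw":-0.36},{"travel":[-3.7,-15.6,0],"rot":[0,0,0],"jaw":-0.36},{"travel":[-4.7,-19.4,0],"rot":[0,0,0],"jaw":-0.36}])

```text
time: 5.62
eef_pos: [0.515, 0.1043, 0.2047]
tool_rot: [3.138, 0.001, 1.335]
contact_force: [0.2, -0.2, -0.3]
gripper_width: 0.0597
```

>>> servo_tool(plan=[{"travel":[-0.7,-2.9,0],"rot":[0,0,0],"jaw":-0.36},{"travel":[-1.4,-5.8,0],"rot":[0,0,0],"jaw":-0.36},{"travel":[-1.9,-7.8,0],"rot":[0,0,0],"jaw":-0.36},{"travel":[-2.3,-9.7,0],"rot":[0,0,0],"jaw":-0.36},{"travel":[-2.6,-10.7,0],"rot":[0,0,0],"jaw":-0.36}])

```text
time: 6.03
eef_pos: [0.5124, 0.0934, 0.2047]
tool_rot: [3.138, 0.001, 1.335]
contact_force: [-0.6, 0.0, 0.8]
gripper_width: 0.0598
```

```bash
cat > l.py <<'E'
from m import *
def chk(g,name="tube",z=.018):
    s=arm.read_state();print("tool",pn(s["eef_pos"]).round(1),s["eef_pos"].round(4),s["tool_rot"].round(4),s["contact_force"].round(1))
    for c in ["wrist","top","side"]:
        p=wrist() if c=="wrist" else arm.read_camera(c)
        save(f"c_{c}.png",p["image"])
        print(c,obj(p,name,C0,U,C0+U*g[0]/1000+N*g[1]/1000,z))
E
python3 -c "
from l import *
chk((-65,22))"
```

```text
tool [[-64.8  45.6]] [0.5124 0.0934 0.2047] [3.1377e+00 8.0000e-04 1.3348e+00] [-0.6  0.   0.8]
wrist {'xy': array([0.4973, 0.072 ]), 'along': np.float64(-74.5), 'off': np.float64(21.2), 'yawdeg': np.float64(-0.2), 'size': (34, 96), 's': 0.62}
top None
side {'xy': array([0.5002, 0.069 ]), 'along': np.float64(-71.0), 'off': np.float64(19.0), 'yawdeg': np.float64(-0.0), 'size': (33, 106), 's': 0.49}
```

>>> servo_tool(plan=[{"travel":[-0.7,-2.9,0],"rot":[0,0,0],"jaw":-0.36},{"travel":[-1.4,-5.8,0],"rot":[0,0,0],"jaw":-0.36},{"travel":[-2.1,-8.7,0],"rot":[0,0,0],"jaw":-0.36},{"travel":[-2.6,-10.7,0],"rot":[0,0,0],"jaw":-0.36},{"travel":[-3.0,-12.6,0],"rot":[0,0,0],"jaw":-0.36}])

```text
time: 6.75
eef_pos: [0.5093, 0.0808, 0.2047]
tool_rot: [3.138, 0.001, 1.335]
contact_force: [-0.9, 0.6, 0.1]
gripper_width: 0.0597
```

>>> servo_tool(plan=[{"travel":[-0.2,-1.0,0],"rot":[0,0,0],"jaw":-0.36},{"travel":[-0.5,-2.0,0],"rot":[0,0,0],"jaw":-0.36},{"travel":[-0.7,-2.8,0],"rot":[0,0,0],"jaw":-0.36},{"travel":[-0.8,-3.4,0],"rot":[0,0,0],"jaw":-0.36},{"travel":[-0.9,-3.6,0],"rot":[0,0,0],"jaw":-0.36}])

```text
time: 7.17
eef_pos: [0.5085, 0.0771, 0.2047]
tool_rot: [3.138, 0.001, 1.335]
contact_force: [-0.3, -0.4, -0.0]
gripper_width: 0.0601
```

```bash
python3 -c "
from l import *
chk((-67,4))"
```

```text
tool [[-64.8  28.8]] [0.5085 0.0771 0.2047] [3.1377e+00 8.0000e-04 1.3347e+00] [-0.3 -0.4 -0. ]
wrist {'xy': array([0.4934, 0.0562]), 'along': np.float64(-74.7), 'off': np.float64(5.0), 'yawdeg': np.float64(0.5), 'size': (34, 95), 's': 0.9}
top None
side {'xy': array([0.4965, 0.0532]), 'along': np.float64(-70.9), 'off': np.float64(2.7), 'yawdeg': np.float64(-0.8), 'size': (34, 110), 's': 0.62}
```

View pics/c_wrist.png

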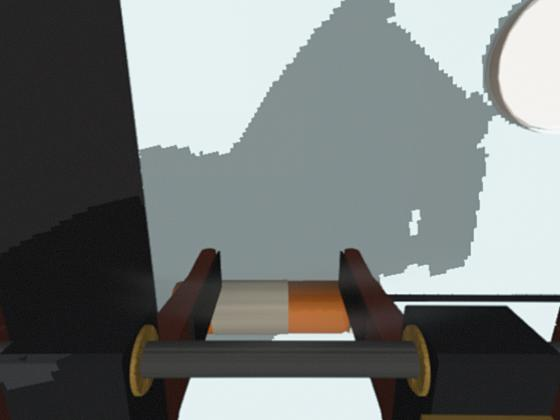

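The tube is at rows 280-332. The line shows at row 298, columns 390-560, so I can measure the two relative to each other in this one picture.

```bash
cat >> l.py <<'E'
def wl(p,cols,r0,r1,z=.004):
    g=cv2.cvtColor(p["image"],cv2.COLOR_RGB2GRAY).astype(float);o=[]
    for c in cols:
        v=g[r0:r1,c];w=np.clip(np.median(v)-20-v,0,None);o.append([c,r0+w@np.arange(r1-r0)/w.sum()])
    return pn(back(p,o,z)).round(1)
E
python3 -c "
from l import *
p=wrist()
print(wl(p,[400,440,480,520,550],285,312).tolist())
print(pn(back(p,[[280,280.5],[280,332.5],[325,281],[325,332]],.018)).round(1).tolist())
g=cv2.cvtColor(p['image'],cv2.COLOR_RGB2GRAY);print(g[285:312:2,500],g[274:290,270],g[326:340,270],g[326:340,320])
"
```

```text
[[3.6, 1.2], [27.0, -1.2], [50.1, -1.3], [72.4, 2.2], [89.4, 2.1]]
[[-65.9, 21.2], [-65.9, -10.7], [-42.3, 20.9], [-41.1, -10.5]]
[237 237 237 237 239  92  27  27  92 241 155  17  23  23] [138 137 136 140 139 131 105  96 101 109 109 110 115 114 116 120] [136 139 136 130 129 126 126 120 120 134 138 139 140 132] [120 122 120 119 115 115 112 153 225 232 232 233 237 234]
```

```bash
python3 -c "
from l import *
p=wrist()
print(wl(p,[400,440,480,520,550],288,303).tolist())
p=arm.read_camera('side');c,u,k=line(p);print(pn(c),np.arctan2(u[1],u[0]),k)
im=p['image'][200:300,200:330];save('s3.png',cv2.resize(im,None,fx=6,fy=6,interpolation=cv2.INTER_CUBIC))
"
```

```text
[[3.6, 2.3], [26.6, 2.3], [49.6, 2.2], [72.4, 2.2], [89.5, 2.2]]
[[ 0.28651958 -5.4883518 ]] -0.17264363 29
```

View pics/s3.png

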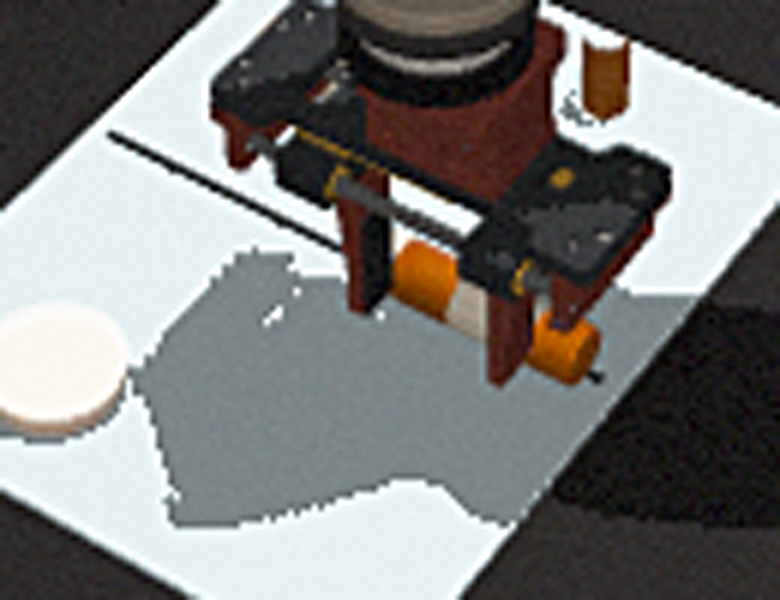

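The side crop shows the tube nearly over the line, with the line's end emerging at (595,375). The wrist view and the side view agree that about 3 mm is left.

>>> servo_tool(plan=[{"travel":[-0.2,-0.7,0],"rot":[0,0,0],"jaw":-0.36},{"travel":[-0.3,-1.4,0],"rot":[0,0,0],"jaw":-0.36},{"travel":[-0.5,-2.0,0],"rot":[0,0,0],"jaw":-0.36},{"travel":[-0.6,-2.4,0],"rot":[0,0,0],"jaw":-0.36},{"travel":[-0.6,-2.6,0],"rot":[0,0,0],"jaw":-0.36}])

```text
time: 8.03
eef_pos: [0.5078, 0.0745, 0.2047]
tool_rot: [3.138, 0.001, 1.335]
contact_force: [0.5, -0.5, -0.3]
gripper_width: 0.0597
```

>>> servo_tool(plan=[{"travel":[0.3,1.0,0],"rot":[0,0,0],"jaw":-0.36},{"travel":[1,4,0],"rot":[0,0,0],"jaw":-0.36},{"travel":[2,8,0],"rot":[0,0,0],"jaw":-0.36},{"travel":[4,16,0],"rot":[0,0,0],"jaw":-0.36},{"travel":[7,30,10],"rot":[0,0,0],"jaw":-0.36}])

```text
time: 8.45
eef_pos: [0.5142, 0.1039, 0.2133]
tool_rot: [3.141, 0.003, 1.333]
contact_force: [-1.0, 0.9, -0.1]
gripper_width: 0.0596
```

>>> servo_tool(plan=[{"travel":[0,0,30],"rot":[0,0,0],"jaw":-0.36},{"travel":[0,0,65],"rot":[0,0,0],"jaw":-0.36},{"travel":[0,0,100],"rot":[0,0,0],"jaw":-0.36},{"travel":[0,0,125],"rot":[0,0,0],"jaw":-0.36},{"travel":[0,0,130],"rot":[0,0,0],"jaw":-0.36}])

```text
time: 8.87
eef_pos: [0.5155, 0.1056, 0.348]
tool_rot: [3.134, -0.0, 1.334]
contact_force: [1.1, -0.1, 1.0]
gripper_width: 0.0599
```

```bash
python3 -c "
from l import *
chk((-66,0))"
```

```text
tool [[-64.6  58.1]] [0.5155 0.1056 0.348 ] [ 3.1338e+00 -5.0000e-04  1.3340e+00] [ 1.1 -0.1  1. ]
wrist {'xy': array([0.5001, 0.0517]), 'along': np.float64(-67.1), 'off': np.float64(2.1), 'yawdeg': np.float64(-0.3), 'size': (30, 113), 's': 0.73}
top {'xy': array([0.5168, 0.0474]), 'along': np.float64(-49.8), 'off': np.float64(1.9), 'yawdeg': np.float64(2.4), 'size': (28, 81), 's': 0.59}
side {'xy': array([0.5008, 0.0496]), 'along': np.float64(-65.9), 'off': np.float64(0.2), 'yawdeg': np.float64(-0.4), 'size': (38, 120), 's': 0.93}
```

View pics/c_wrist.png

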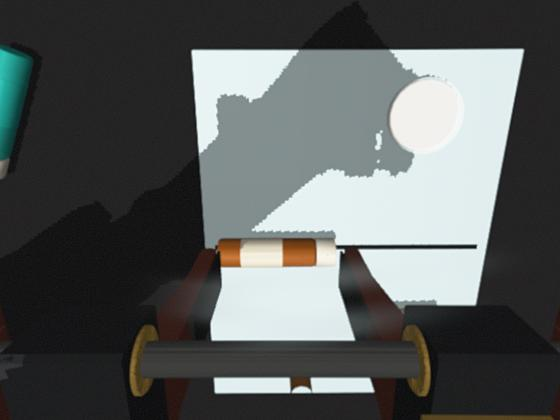

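The tube is at rows 238-267, columns 218-337, and the line continues to its right at row 246.

```bash
python3 -c "
from l import *
p=wrist()
print(wl(p,[365,400,430,460],240,253).tolist())
for i in range(2): print(obj(p,'tube',C0,U,C0-.066*U))
"
```

```text
[[14.2, 2.2], [48.1, 2.1], [77.0, 2.1], [105.8, 2.0]]
{'xy': array([0.5   , 0.0523]), 'along': np.float64(-67.3), 'off': np.float64(2.7), 'yawdeg': np.float64(-0.1), 'size': (30, 114), 's': 0.97}
{'xy': array([0.5   , 0.0523]), 'along': np.float64(-67.3), 'off': np.float64(2.7), 'yawdeg': np.float64(-0.1), 'size': (30, 114), 's': 0.97}
```

The tube measures 2.1-2.7 mm and the line 2.1 mm in the same wrist frame, so it is centred and parallel. Next, the vial.

>>> servo_tool(plan=[{"travel":[14,-31,0],"rot":[0,0,0],"jaw":0.545},{"travel":[28,-63,0],"rot":[0,0,0],"jaw":0.545},{"travel":[44,-98,0],"rot":[0,0,0],"jaw":0.545},{"travel":[60,-133,0],"rot":[0,0,0],"jaw":0.545},{"travel":[76,-168,0],"rot":[0,0,0],"jaw":0.545}])

```text
time: 9.73
eef_pos: [0.5904, -0.0658, 0.3416]
tool_rot: [-3.14, 0.004, 1.334]
contact_force: [-0.2, -0.1, 0.4]
gripper_width: 0.0297
```

>>> servo_tool(plan=[{"travel":[10,-22,-5],"rot":[0,0,0],"jaw":0.545},{"travel":[16,-33,-25],"rot":[0.004,0,0],"jaw":0.545},{"travel":[16,-33,-45],"rot":[0.004,0,0],"jaw":0.545},{"travel":[16,-33,-60],"rot":[0.004,0,0],"jaw":0.545},{"travel":[16,-33,-68],"rot":[0.004,0,0],"jaw":0.545}])

```text
time: 10.15
eef_pos: [0.6055, -0.0992, 0.2706]
tool_rot: [-3.135, 0.0, 1.333]
contact_force: [0.1, -0.1, 0.4]
gripper_width: 0.0202
```

```bash
python3 -c "
from l import *
chk((71,-77),'vial')"
```

```text
tool [[  70.7 -120. ]] [ 0.6055 -0.0992  0.2706] [-3.1347e+00  4.0000e-04  1.3330e+00] [ 0.1 -0.1  0.4]
wrist {'xy': array([ 0.6137, -0.0555]), 'along': np.float64(68.5), 'off': np.float64(-75.6), 'yawdeg': np.float64(-0.1), 'size': (30, 63), 's': 0.89}
top {'xy': array([ 0.6173, -0.0516]), 'along': np.float64(71.0), 'off': np.float64(-71.0), 'yawdeg': np.float64(9.3), 'size': (21, 63), 's': 0.66}
side {'xy': array([ 0.6156, -0.0596]), 'along': np.float64(71.2), 'off': np.float64(-79.2), 'yawdeg': np.float64(-1.0), 'size': (39, 72), 's': 0.59}
```

View pics/c_wrist.png

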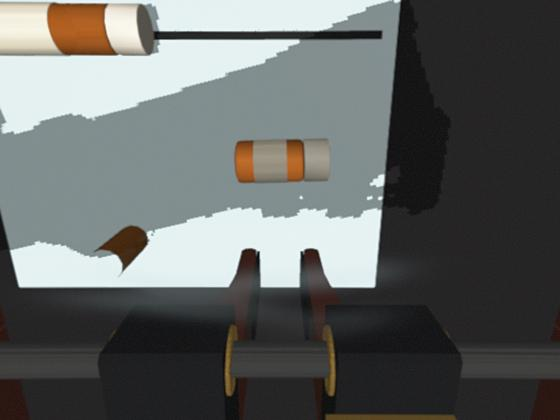

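The vial is at columns 235-330, rows 138-183, parallel to the line at row 35. The fingers are behind it, with the standing vial clear at (125,245). I'll descend.

>>> servo_tool(plan=[{"travel":[-1,0.5,-25],"rot":[-0.001,-0.006,0.002],"jaw":0.545},{"travel":[-2,0.5,-42],"rot":[-0.001,-0.006,0.002],"jaw":0.545},{"travel":[-2,0.5,-54],"rot":[-0.001,-0.006,0.002],"jaw":0.545},{"travel":[-2,0.5,-62],"rot":[-0.001,-0.006,0.002],"jaw":0.545},{"travel":[-2,0.5,-66],"rot":[-0.001,-0.006,0.002],"jaw":0.545}])

```text
time: 10.87
eef_pos: [0.6048, -0.0979, 0.2081]
tool_rot: [3.137, -0.001, 1.336]
contact_force: [-0.6, 0.8, 0.3]
gripper_width: 0.0201
```

>>> servo_tool(plan=[{"travel":[1.1,4.9,0],"rot":[0,0,0],"jaw":0.545},{"travel":[2.2,9.2,0],"rot":[0,0,0],"jaw":0.545},{"travel":[3.1,13.1,0],"rot":[0,0,0],"jaw":0.545},{"travel":[4.0,17.0,0],"rot":[0,0,0],"jaw":0.545},{"travel":[5.0,21.0,0],"rot":[0,0,0],"jaw":0.545}])

```text
time: 11.28
eef_pos: [0.6102, -0.0762, 0.2088]
tool_rot: [3.136, -0.001, 1.337]
contact_force: [0.0, -0.9, -0.6]
gripper_width: 0.02
```

>>> servo_tool(plan=[{"travel":[0.9,3.9,0],"rot":[0,0,0],"jaw":0.545},{"travel":[1.9,7.8,0],"rot":[0,0,0],"jaw":0.545},{"travel":[2.8,11.7,0],"rot":[0,0,0],"jaw":0.545},{"travel":[3.7,15.6,0],"rot":[0,0,0],"jaw":0.545},{"travel":[4.7,19.4,0],"rot":[0,0,0],"jaw":0.545}])

```text
time: 11.7
eef_pos: [0.615, -0.0564, 0.2088]
tool_rot: [3.136, -0.001, 1.337]
contact_force: [-0.1, 0.7, 0.7]
gripper_width: 0.0201
```

```bash
python3 -c "
from l import *
chk((71,-56),'vial')"
```

```text
tool [[ 69.9 -76.2]] [ 0.615  -0.0564  0.2088] [ 3.1360e+00 -8.0000e-04  1.3366e+00] [-0.1  0.7  0.7]
wrist None
top None
side {'xy': array([ 0.6218, -0.0298]), 'along': np.float64(70.3), 'off': np.float64(-48.8), 'yawdeg': np.float64(-1.1), 'size': (38, 74), 's': 0.82}
```

Tip height came out about 4 mm higher than intended. I'll back off, lower, and re-measure.

>>> servo_tool(plan=[{"travel":[-1,-4,0],"rot":[0,0,-0.002],"jaw":0.545},{"travel":[-2,-8,0],"rot":[0,0,-0.002],"jaw":0.545},{"travel":[-2,-8,-2],"rot":[0.001,0.005,-0.002],"jaw":0.545},{"travel":[-2,-8,-4],"rot":[0.001,0.005,-0.002],"jaw":0.545},{"travel":[-2,-8,-4.3],"rot":[0.001,0.005,-0.002],"jaw":0.545}])

```text
time: 12.42
eef_pos: [0.6127, -0.0654, 0.2039]
tool_rot: [-3.141, -0.0, 1.334]
contact_force: [-0.5, 0.6, 0.4]
gripper_width: 0.0202
```

```bash
python3 -c "
from l import *
chk((71,-50),'vial')
p=wrist()
for n in ['vial','tube']:
  for d in arm.outline_of(n,p):
    ys,xs=np.nonzero(d['region']);print(n,d['score'],xs.min(),xs.max(),ys.min(),ys.max())
"
```

```text
tool [[ 69.7 -85.5]] [ 0.6127 -0.0654  0.2039] [-3.1413e+00 -2.0000e-04  1.3338e+00] [-0.5  0.6  0.4]
wrist {'xy': array([ 0.6209, -0.0271]), 'along': np.float64(68.8), 'off': np.float64(-46.3), 'yawdeg': np.float64(-0.1), 'size': (29, 64), 's': 0.91}
top None
side None
vial 0.9 216 347 165 224
tube 0.72 0 111 54 121
```

View pics/c_wrist.png

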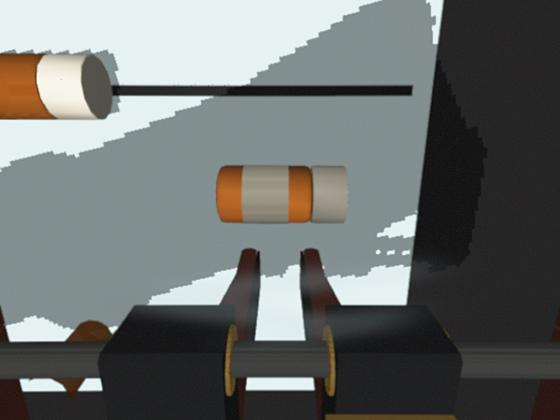

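The vial is at columns 216-348, rows 165-224, parallel to the line at row 90. The fingers are clear behind it, about 16 mm back, and the tube's cap is still on the line at left.

>>> servo_tool(plan=[{"travel":[0.9,3.9,0],"rot":[0,0,0],"jaw":0.545},{"travel":[1.9,7.8,0.3],"rot":[0,0,0],"jaw":0.545},{"travel":[2.8,11.7,0.5],"rot":[0,0,0],"jaw":0.545},{"travel":[3.5,14.6,0.5],"rot":[0,0,0],"jaw":0.545},{"travel":[4.2,17.5,0.5],"rot":[0,0,0],"jaw":0.545}])

```text
time: 13.28
eef_pos: [0.6173, -0.0469, 0.2051]
tool_rot: [3.141, -0.001, 1.335]
contact_force: [1.2, -0.5, 0.6]
gripper_width: 0.02
```

>>> servo_tool(plan=[{"travel":[0.7,2.9,0],"rot":[0,0,0],"jaw":0.545},{"travel":[1.4,5.8,0],"rot":[0,0,0],"jaw":0.545},{"travel":[2.1,8.8,0],"rot":[0,0,0],"jaw":0.545},{"travel":[2.8,11.7,0],"rot":[0,0,0],"jaw":0.545},{"travel":[3.5,14.6,0],"rot":[0,0,0],"jaw":0.545}])

```text
time: 13.7
eef_pos: [0.6208, -0.032, 0.205]
tool_rot: [3.141, -0.001, 1.335]
contact_force: [0.2, -0.4, -0.2]
gripper_width: 0.0202
```

>>> servo_tool(plan=[{"travel":[0.7,2.9,0],"rot":[0,0,0],"jaw":0.545},{"travel":[1.4,5.8,0],"rot":[0,0,0],"jaw":0.545},{"travel":[2.1,8.8,0],"rot":[0,0,0],"jaw":0.545},{"travel":[2.6,10.7,0],"rot":[0,0,0],"jaw":0.545},{"travel":[2.8,11.7,0],"rot":[0,0,0],"jaw":0.545}])

```text
time: 14.12
eef_pos: [0.6237, -0.0198, 0.205]
tool_rot: [3.141, -0.001, 1.335]
contact_force: [1.1, 0.0, -0.7]
gripper_width: 0.0203
```

```bash
python3 -c "
from l import *
chk((70,-15),'vial')
p=wrist();g=cv2.cvtColor(p['image'],cv2.COLOR_RGB2GRAY)
X=np.c_[C0+np.array([[.02],[.03],[.11],[.12]])*U+.0021*N,np.full(4,.004)];uv=proj(p,X);print(uv.round())
for u,v in uv:
  v=int(round(v));u=int(round(u))
  if 20<v<400 and 0<=u<560: print(u,v,g[v-14:v+15:1,u].tolist())
"
```

```text
tool [[ 69.8 -38.6]] [ 0.6237 -0.0198  0.205 ] [ 3.1410e+00 -7.0000e-04  1.3353e+00] [ 1.1  0.  -0.7]
wrist {'xy': array([0.6289, 0.0063]), 'along': np.float64(68.8), 'off': np.float64(-12.0), 'yawdeg': np.float64(-0.0), 'size': (30, 64), 's': 0.65}
top None
side {'xy': array([0.6296, 0.002 ]), 'along': np.float64(70.4), 'off': np.float64(-16.0), 'yawdeg': np.float64(-0.1), 'size': (37, 72), 's': 0.54}
[[187. 183.]
 [207. 183.]
 [360. 183.]
 [379. 183.]]
187 183 [140, 140, 140, 141, 139, 137, 140, 142, 141, 130, 82, 33, 12, 18, 16, 12, 18, 13, 35, 87, 135, 142, 141, 138, 139, 141, 139, 139, 140]
207 183 [138, 140, 139, 141, 139, 139, 139, 139, 142, 129, 85, 32, 10, 13, 17, 20, 11, 14, 34, 89, 137, 141, 140, 143, 137, 140, 140, 137, 139]
360 183 [142, 139, 141, 139, 142, 137, 140, 141, 142, 129, 86, 33, 17, 17, 13, 16, 14, 15, 34, 89, 136, 143, 140, 141, 139, 141, 141, 139, 139]
379 183 [142, 140, 139, 143, 141, 143, 141, 141, 141, 130, 85, 33, 12, 18, 12, 18, 14, 12, 38, 92, 138, 143, 141, 140, 140, 141, 140, 138, 138]
```

>>> servo_tool(plan=[{"travel":[0.5,2.2,0],"rot":[0,0,0],"jaw":0.545},{"travel":[1.0,4.4,0],"rot":[0,0,0],"jaw":0.545},{"travel":[1.5,6.4,0],"rot":[0,0,0],"jaw":0.545},{"travel":[1.9,7.9,0],"rot":[0,0,0],"jaw":0.545},{"travel":[2.2,9.0,0],"rot":[0,0,0],"jaw":0.545}])

```text
time: 14.88
eef_pos: [0.6258, -0.0111, 0.205]
tool_rot: [3.141, -0.001, 1.335]
contact_force: [-0.2, -0.2, 0.1]
gripper_width: 0.02
```

>>> servo_tool(plan=[{"travel":[0.2,0.7,0],"rot":[0,0,0],"jaw":0.545},{"travel":[0.3,1.4,0],"rot":[0,0,0],"jaw":0.545},{"travel":[0.5,2.0,0],"rot":[0,0,0],"jaw":0.545},{"travel":[0.6,2.4,0],"rot":[0,0,0],"jaw":0.545},{"travel":[0.6,2.6,0],"rot":[0,0,0],"jaw":0.545}])

```text
time: 15.3
eef_pos: [0.6265, -0.0085, 0.2051]
tool_rot: [3.141, -0.001, 1.335]
contact_force: [-0.5, -0.2, 0.4]
gripper_width: 0.0198
```

```bash
python3 -c "
from l import *
chk((70,-2),'vial')
p=wrist()
print(obj(p,'vial',C0,U,C0+.07*U))
ln=proj(p,np.c_[C0+np.array([[.02],[.115]])*U+.0021*N,np.full(2,.004)]);print(ln)
for u,v in ln: v=int(v);print(wl(p,[int(u)],v-14,v+15))
"
```

```text
tool [[ 69.9 -26.9]] [ 0.6265 -0.0085  0.2051] [ 3.141e+00 -6.000e-04  1.335e+00] [-0.5 -0.2  0.4]
wrist {'xy': array([0.6313, 0.0164]), 'along': np.float64(68.7), 'off': np.float64(-1.6), 'yawdeg': np.float64(-0.0), 'size': (30, 64), 's': 0.74}
top None
side {'xy': array([0.6349, 0.015 ]), 'along': np.float64(72.6), 'off': np.float64(-2.2), 'yawdeg': np.float64(-0.4), 'size': (35, 68), 's': 0.79}
{'xy': array([0.6315, 0.0168]), 'along': np.float64(68.8), 'off': np.float64(-1.1), 'yawdeg': np.float64(-0.1), 'size': (29, 64), 's': 0.62}
[[189.33651215 205.94738736]
 [367.63569893 205.78606265]]
[[19.8  2.1]]
[[114.7   2. ]]
```

>>> servo_tool(plan=[{"travel":[0.2,1.0,0],"rot":[0,0,0],"jaw":0.545},{"travel":[0.5,2.0,0],"rot":[0,0,0],"jaw":0.545},{"travel":[0.7,2.9,0],"rot":[0,0,0],"jaw":0.545},{"travel":[0.8,3.5,0],"rot":[0,0,0],"jaw":0.545},{"travel":[0.9,3.9,0],"rot":[0,0,0],"jaw":0.545}])

```text
time: 16.12
eef_pos: [0.6273, -0.0044, 0.205]
tool_rot: [3.141, -0.001, 1.335]
contact_force: [0.5, 0.5, 0.3]
gripper_width: 0.0198
```

```bash
python3 -c "
from l import *
chk((70,0),'vial')
p=wrist();save('w9.png',p['image'])
print(obj(p,'vial',C0,U,C0+.07*U))
print(wl(p,[185,370],200,230),)
"
```

```text
tool [[ 69.8 -22.8]] [ 0.6273 -0.0044  0.205 ] [ 3.1410e+00 -6.0000e-04  1.3352e+00] [0.5 0.5 0.3]
wrist {'xy': array([0.6325, 0.0207]), 'along': np.float64(68.9), 'off': np.float64(2.8), 'yawdeg': np.float64(-0.0), 'size': (29, 64), 's': 0.68}
top None
side {'xy': array([0.6343, 0.0164]), 'along': np.float64(71.7), 'off': np.float64(-0.9), 'yawdeg': np.float64(0.1), 'size': (35, 74), 's': 0.55}
{'xy': array([0.6327, 0.0206]), 'along': np.float64(69.1), 'off': np.float64(2.8), 'yawdeg': np.float64(-1.2), 'size': (30, 65), 's': 0.89}
[[ 17.3   2.1]
 [116.5   2. ]]
```

Within about 1 mm. I'll retract gently and verify both.

>>> servo_tool(plan=[{"travel":[-0.3,-1.0,0],"rot":[0,0,0],"jaw":0.545},{"travel":[-1,-4,0],"rot":[0,0,0],"jaw":0.545},{"travel":[-2,-8,0],"rot":[0,0,0],"jaw":0.545},{"travel":[-4,-16,0],"rot":[0,0,0],"jaw":0.545},{"travel":[-7,-30,10],"rot":[0,0,0],"jaw":0.545}])

```text
time: 16.93
eef_pos: [0.6194, -0.0341, 0.2136]
tool_rot: [-3.139, -0.001, 1.337]
contact_force: [-0.1, 0.2, -0.6]
gripper_width: 0.0197
```

>>> servo_tool(plan=[{"travel":[0,0,30],"rot":[0,0,0],"jaw":0.545},{"travel":[0,0,65],"rot":[0,0,0],"jaw":0.545},{"travel":[0,-20,100],"rot":[0,0,0],"jaw":0.545},{"travel":[0,-45,125],"rot":[0,0,0],"jaw":0.545},{"travel":[0,-60,140],"rot":[0,0,0],"jaw":0.545}])

```text
time: 17.35
eef_pos: [0.6197, -0.0974, 0.3573]
tool_rot: [3.139, 0.0, 1.335]
contact_force: [-0.2, -0.4, -0.2]
gripper_width: 0.02
```

>>> servo_tool(plan=[{"travel":[-15,-37,0],"rot":[0,0,0],"jaw":0.545},{"travel":[-30,-74,0],"rot":[0,0,0],"jaw":0.545},{"travel":[-45,-111,0],"rot":[0,0,0],"jaw":0.545},{"travel":[-55,-135,0],"rot":[0,0,0],"jaw":0.545},{"travel":[-60,-145,0],"rot":[0,0,0],"jaw":0.545}])

```text
time: 17.77
eef_pos: [0.5569, -0.2484, 0.357]
tool_rot: [3.14, 0.003, 1.327]
contact_force: [-0.6, -0.5, 0.8]
gripper_width: 0.02
```

```bash
python3 -c "
from m import *
for c in ['top','side']:
  p=arm.read_camera(c)
  for n,a in [('tube',-.066),('vial',.07),('dish',.063)]:
    print(c,n,obj(p,n,C0,U,C0+a*U+(.126*N if n=='dish' else 0),.012 if n=='dish' else .018))
  im=p['image']; im=im[145:275,195:335] if c=='top' else im[180:320,165:345]
  save('f_'+c+'.png',cv2.resize(im,None,fx=4,fy=4,interpolation=cv2.INTER_CUBIC))
a=cv2.imread('pics/f_top.png');b=cv2.imread('pics/f_side.png')
h=440;f=[cv2.resize(x,(int(x.shape[1]*h/x.shape[0]*.75),int(h*.75))) for x in (a,b)];cv2.imwrite('pics/f.png',np.hstack(f));print(np.hstack(f).shape)
"
```

```text
top tube {'xy': array([0.5025, 0.0502]), 'along': np.float64(-64.3), 'off': np.float64(1.2), 'yawdeg': np.float64(-0.6), 'size': (33, 114), 's': 0.76}
top vial {'xy': array([0.6363, 0.0193]), 'along': np.float64(72.9), 'off': np.float64(2.4), 'yawdeg': np.float64(1.0), 'size': (27, 58), 's': 0.49}
top dish {'xy': array([0.6558, 0.1438]), 'along': np.float64(62.9), 'off': np.float64(128.0), 'yawdeg': np.float64(-29.6), 'size': (60, 61), 's': 0.78}
side tube {'xy': array([0.5008, 0.0497]), 'along': np.float64(-65.9), 'off': np.float64(0.3), 'yawdeg': np.float64(-0.4), 'size': (38, 120), 's': 0.75}
side vial {'xy': array([0.6344, 0.0172]), 'along': np.float64(71.6), 'off': np.float64(-0.1), 'yawdeg': np.float64(0.2), 'size': (39, 74), 's': 0.73}
side dish {'xy': array([0.6555, 0.1398]), 'along': np.float64(63.5), 'off': np.float64(124.0), 'yawdeg': np.float64(-89.8), 'size': (66, 66), 's': 0.6}
(330, 779, 3)
```

View pics/f.png

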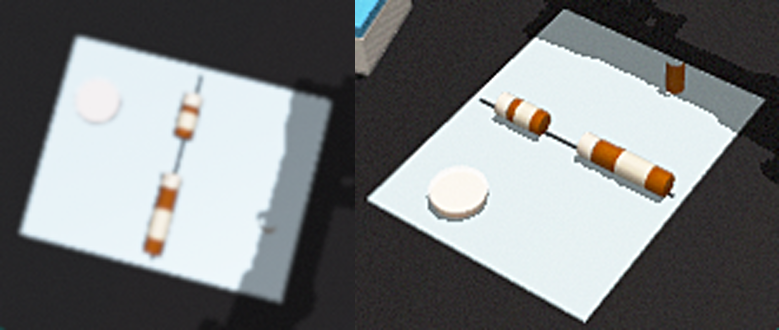

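Both tubes lie on the line, end to end, at left-panel (163,215) and (187,115). The dish and standing vial have not moved. I'm handing the job in.

```bash
python3 -c "
from station import arm
print(arm.job_done())"
```

```text
the job is handed in; nothing more can be done
None
```

Both tubes are on the line, lying along it end to end, and the job is handed in at about 18 s of the 48 s limit. I rolled the long amber tube first, then the short one, each with two fingertips set just above mid-height. There was no pinching, and the force readings stayed at noise level (about 1 N).

**Final checks:** seen from the top and side cameras, both tubes are centred over the line to about 1 mm (worst reading 1.8 mm) and parallel to within about 1°. The dish reads the same as before to within 1 mm. The standing vial was never measured by outline, but it looks upright and where it was.

**Disagreements and errors:**
- The wrist camera reads about 2 mm across the line differently from the fixed cameras. I therefore judged the final centring relative to the line within the same picture.
- The first part of the short tube's push was about 4 mm too high, and it rolled roughly 9 mm ahead of the fingers. I backed off, lowered the fingers and finished the push slowly.
- The top camera's view of the tubes was often blocked by the arm during the pushes, but it saw both clearly at the end.

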